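Close a bench filter holder evenly

TASK

Close the filter holder by tightening its four blue bar-handled knobs clockwise in star order, in two rounds, so that the cover comes down level: first turn one knob about an eighth of a turn, then the one opposite, then the other opposite pair likewise; then, again one opposite pair before the other, tighten each gently until it comes up firm against its stop and go no further, for the plastic handles break if strained. Let go, and leave the other things on the bench alone.

Things in the scene. Friction and masses are not known exactly. Their poses are not given: they have to be found in the camera images.
- holder: filter holder: dark steel disc 200 mm across on feet, fixed to the bench, upper rim 50 mm high; origin at the centre of its underside on the bench, z up. Spout along -x. Four knobs stand at x = +-55 mm, y = +-55 mm in its frame (78 mm from the centre); a and c are opposite, b and d are opposite.
- cover: round aluminium cover plate, 200 mm across, 12 mm thick, with a steel port 30 mm high and 36 mm wide at its middle; springs push it up (about 3 N at each knob when fully down) against the feet of the four knobs, so it leans when they differ. Origin at the centre of its underside, z up. It finally rests 2 to 3 mm lower than at the start, level, just above the red gasket.
- foot_a (a point): knob a, at the holder's +x +y corner, opposite c: centre of the underside of its brass foot, on the cover. Sinks 1.6 mm per radian turned clockwise (from above). A hidden shoulder stops it dead 1.3 to 2.1 rad from the start: how much differs by knob and can only be felt. Turning takes 0.06 to 0.12 N m; it stays where left.
- grip_a (a point): centre of the blue bar handle of knob a, 27 mm above its foot and the cover; bar 46 mm along this point's x, 14 mm along y (grip here), 22 mm high; turns about z (up); yaw differs by knob. Springy plastic: twists 0.4 rad per N m against the foot, springs back when let go, overstrained at 0.55 N m (0.22 rad between its x and the foot's x).
- foot_b (a point): knob b, at its -x +y corner, opposite d: centre of the underside of its brass foot, on the cover. Sinks 1.6 mm per radian turned clockwise (from above). A hidden shoulder stops it dead 1.3 to 2.1 rad from the start: how much differs by knob and can only be felt. Turning takes 0.06 to 0.12 N m; it stays where left.
- grip_b (a point): centre of the blue bar handle of knob b, 27 mm above its foot and the cover; bar 46 mm along this point's x, 14 mm along y (grip here), 22 mm high; turns about z (up); yaw differs by knob. Springy plastic: twists 0.4 rad per N m against the foot, springs back when let go, overstrained at 0.55 N m (0.22 rad between its x and the foot's x).
- foot_c (a point): knob c, at its -x -y corner, opposite a: centre of the underside of its brass foot, on the cover. Sinks 1.6 mm per radian turned clockwise (from above). A hidden shoulder stops it dead 1.3 to 2.1 rad from the start: how much differs by knob and can only be felt. Turning takes 0.06 to 0.12 N m; it stays where left.
- grip_c (a point): centre of the blue bar handle of knob c, 27 mm above its foot and the cover; bar 46 mm along this point's x, 14 mm along y (grip here), 22 mm high; turns about z (up); yaw differs by knob. Springy plastic: twists 0.4 rad per N m against the foot, springs back when let go, overstrained at 0.55 N m (0.22 rad between its x and the foot's x).
- foot_d (a point): knob d, at its +x -y corner, opposite b: centre of the underside of its brass foot, on the cover. Sinks 1.6 mm per radian turned clockwise (from above). A hidden shoulder stops it dead 1.3 to 2.1 rad from the start: how much differs by knob and can only be felt. Turning takes 0.06 to 0.12 N m; it stays where left.
- grip_d (a point): centre of the blue bar handle of knob d, 27 mm above its foot and the cover; bar 46 mm along this point's x, 14 mm along y (grip here), 22 mm high; turns about z (up); yaw differs by knob. Springy plastic: twists 0.4 rad per N m against the foot, springs back when let go, overstrained at 0.55 N m (0.22 rad between its x and the foot's x).
- dropper: white dropper bottle, 26 mm across, 60 mm tall, red cap, near the holder; origin under its centre; bystander, to be left alone.
- spare_gasket: spare red rubber ring lying near the holder, 68 mm across, 6 mm high; bystander, to be left alone.
- tube_rack: white rack 60 x 200 x 40 mm with capped tubes, 82 mm tall in all; bystander, to be left alone.
- marker: red marker pen lying, 140 mm long, 12 mm thick; bystander, to be left alone.
- slide_box: blue and white box of slides, 85 x 30 x 61 mm; bystander, to be left alone.
- dish: flat glass dish, 90 mm across, 16 mm high; bystander, to be left alone.
- spare_knob: a spare knob like those on the holder, standing loose on the bench away from it, 38 mm tall; bystander, to be left alone.
- stain: amber stain bottle, 56 mm across, 110 mm tall; bystander, to be left alone.

How it is judged (in metres and radians):
On the way, in this order (a step that is already met when the one before it is completed fails the run):
1. first round: two opposite knobs have been turned by 0.5 rad or more (foot sunk by 0.8 mm) while the other two have been turned less than 0.3 rad (((distance of each of foot_a, foot_c from where it was at the start of the episode above 0.0008 m and distance of each of foot_b, foot_d from where it was at the start of the episode below 0.00048 m) or (distance of each of foot_b, foot_d from where it was at the start of the episode above 0.0008 m and distance of each of foot_a, foot_c from where it was at the start of the episode below 0.00048 m))), for 0.1 s.
2. all four knobs have been turned by 0.5 rad or more and each still has more than 0.2 rad left to its stop (distance of each of foot_a, foot_b, foot_c, foot_d from where it was at the start of the episode above 0.0008 m and z of each of foot_a, foot_b, foot_c, foot_d in the frame of holder above 0.0645 m), for 0.1 s.
3. second round: two opposite knobs are at their stops (within 0.12 rad) while the other two are still more than 0.2 rad from theirs (((z of each of foot_a, foot_c in the frame of holder below 0.06437 m and z of each of foot_b, foot_d in the frame of holder above 0.0645 m) or (z of each of foot_b, foot_d in the frame of holder below 0.06437 m and z of each of foot_a, foot_c in the frame of holder above 0.0645 m))), for 0.1 s.
At the end, for the whole second after the job is handed in: all four knobs are within 0.12 rad of their stops (foot within 0.19 mm of its lowest height), the cover is down (underside at most 52.9 mm above the bench), level within 0.005 rad and at rest (z of each of foot_a, foot_b, foot_c, foot_d in the frame of holder below 0.06437 m and angle between cover's own z axis and vertical below 0.005 rad and z of cover in the frame of holder below 0.0529 m and linear speed of cover below 0.01 m/s); the robot touches nothing.
It fails at once if a knob's handle is overstrained: it is twisted more than 0.22 rad (0.55 N m) against its foot (angle between the x axis of foot_a and the x axis of grip_a, either way round above 0.22 rad or angle between the x axis of foot_b and the x axis of grip_b, either way round above 0.22 rad or angle between the x axis of foot_c and the x axis of grip_c, either way round above 0.22 rad or angle between the x axis of foot_d and the x axis of grip_d, either way round above 0.22 rad).
It fails at once if the cover is cocked more than 0.018 rad because one side is pulled down far ahead of the others (angle between cover's own z axis and vertical above 0.018 rad).
It fails at once if the cover is pressed with more than 20 N by the robot (contact force between any of the fingers, the arm and cover above 20 N).
It fails at once if a bystander is moved more than 20 mm (distance of any of dropper, spare_gasket, tube_rack, marker, slide_box, dish, spare_knob, stain from where it was at the start of the episode above 0.02 m).
It also fails if it takes over 72 s, if anything falls off the work surface, if the arm or the gripper's body presses on something with over 40 N, if the wrist force passes 120 N, or if a joint passes its speed limit or range.

ROBOT

A 6-joint arm with a two-finger parallel gripper is mounted at the origin on the work surface. World frame = base frame: x ahead of the robot, y to its left, z up, the work surface at z = 0. Lengths are in mm, angles in rad, forces in N, time in s.
With the tool pointing down it reaches from about 275 to 825 mm from the base axis. Payload 4.9 kg.
Tool frame: the origin (TCP) lies at the very end of the fingers, on their centre line; the grasp point (between the pads) lies 19 mm behind it; z points along the fingers, y is the line along which they close (so a half turn about z gives the same grasp; the last joint's range is limited). The gripper opens to 85 mm and grips with 20 to 120 N. Pads are 22 mm wide; open, the fingers measure 114 mm over their backs; the gripper's body (76 mm by 85 mm) begins 54 mm behind the grasp point. The pads swing forward as they close: fully open they stand 13 mm farther back than shut.
Start: joints at [-1.397, 0.326, -0.193, 1.052, 0, 1.437], TCP at [166.641, -524.165, 231.281] pointing down, gripper open.
Joint ranges: [-2.65, 2.65], [-0.97, 1.79], [-1.3, 1.35], [-1.93, 2.1], [-1.47, 1.37], [-3.14, 3.14]. Speed limits (rad/s): [2.57, 2.57, 3.14, 3.14, 3.14, 3.14].

INTERFACE

Orientations are given as [roll, pitch, yaw] about the fixed x, y, z axes, in that order (R = Rz(yaw) Ry(pitch) Rx(roll)).
In Python, from bench import bot, solve_ik, imaging gives the robot as it stands. Calls block until the motion is done:
- bot.move_ptp(position, orientation): joint-space move of the TCP to a pose.
- bot.movel(position, rot=None, max_speed=150, threshold=None): straight line of the TCP; rot=None keeps the orientation; max_speed is the mean speed in mm/s. With threshold (N) it stops when the force on the tool has changed by that much, and returns True; else False.
- bot.move_j(angles): joint-space move.
- bot.grip(opening, effort=None): opening from 0.0 (shut) to 1.0 (fully open); effort is the grip in N (None keeps the last); returns when the fingers have stopped.
- bot.dwell(seconds).
- solve_ik(position, orientation): joint angles nearest the present ones, or None.
- bot.get_state(): the state.
- imaging.capture(name): name is "scene" or "top" or "wrist"; returns the picture (400x640x3 uint8, blue, green, red); there is no depth.
- imaging.camera_model(name): a dict with "K" (3x3 intrinsics, pixels), "position" and "rotation" of the camera in the world. Camera axes: x right, y up, looking along -z (the intrinsics and any distortion apply to the point x, -y, -z); pixel columns grow to the right and rows downward; lengths in mm; the calibration is good to about 2 mm. A picture is of the moment at which its call begins: read the wrist's pose just before it. camera_model takes no time and is no camera call; for the wrist camera it gives the pose at the moment of the call.
A pose or a line that the arm cannot do raises bot.IKError and nothing moves.
- bot.sign_off(): hands the job in; it is judged then, once.
The state is a dict: "t": time; "qpos": joint angles; "joint_velocities": joint speeds; "effort": joint torques, N m; "tcp_pos": TCP position; "orientation": TCP orientation; "contact_force": force on the tool from outside, world axes, zero at the start; "wrist_torque": the same for the moment, N m; "opening": opening from 0.0 (shut) to 1.0 (fully open); "gripper_force": force on a finger pad.
Only numpy, scipy, OpenCV 4.12 (cv2) and the standard library are available. Lean on these libraries where they do the work, as an engineer would, in place of code of your own. Each camera call takes 0.05 s, during which the arm holds its last target. There are 200 camera calls.

## Working session

There is one attempt and no reset: what is moved stays moved. The work goes in short steps, each a Python script; the robot and the scene stay as the last script left them, time stands still between calls to the robot, and variables do not carry over. Pictures are saved under pics/ and viewed, at most 10 in all, crops included, and the job is handed in when it is done.

```bash
mkdir -p pics; ls
python3 - <<'E'
from bench import bot, imaging
import cv2
for n in ["top","scene"]:
    cv2.imwrite(f"pics/{n}0.png", imaging.capture(n))
    m=imaging.camera_model(n); print(n,{k:(v.tolist() if hasattr(v,'tolist') else v) for k,v in m.items()})
s=bot.get_state(); print(s)
E
```

```text
pics
top {'K': [[423.6028449017083, 0.0, 321.0053003209667], [0.0, 423.6028449017083, 200.88230695366946], [0.0, 0.0, 1.0]], 'position': [421.426524224613, -12.256820104026392, 1552.2666696751508], 'rotation': [0.11349014671082769, 0.012289227365894106, -1.5572384486093909]}
scene {'K': [[375.2761207094157, 0.0, 312.6591302347314], [0.0, 375.2761207094157, 193.74977879987208], [0.0, 0.0, 1.0]], 'position': [1126.4155882128118, 576.3939231447218, 773.510444185527], 'rotation': [0.8608645113360626, -0.021434866497799687, 2.422611065394575]}
{'t': 0.1, 'qpos': array([-1.39719953e+00,  3.26871404e-01, -1.93479259e-01,  1.05203379e+00,
        1.88228172e-05,  1.43660993e+00]), 'joint_velocities': array([-0.00071002, -0.00175339,  0.00247408, -0.00226793,  0.00120109,
        0.00085303]), 'effort': array([ 7.52940796e-04, -4.44239223e+01,  2.63038194e+01,  7.95407163e-03,
       -1.38109235e-04,  2.56029075e-06]), 'tcp_pos': array([ 166.55157024, -523.618119  ,  230.58102214]), 'orientation': array([-3.14002132e+00, -2.31119276e-04,  3.07782998e-01]), 'contact_force': array([ 0.30233465, -0.39330833,  0.03081906]), 'wrist_torque': array([-0.04685433, -0.00079247,  0.02174258]), 'gripper_force': 0.0, 'opening': 0.9970835326383015}
```

View pics/top0.png

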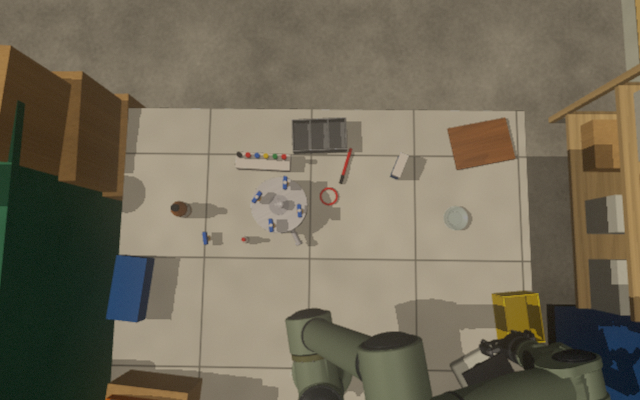

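View pics/scene0.png

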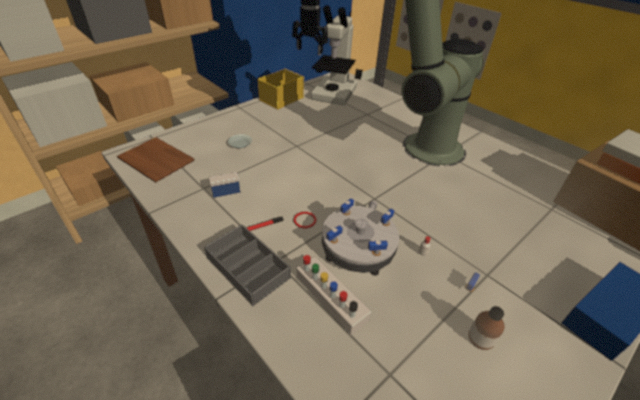

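The top view shows the holder at about (279,205), with knobs near (256,197), (271,225), (299,211) and (285,183). The spout points down-right at (297,238), the dropper is at (245,239) and the rack is above-left. I'll move the wrist camera over the holder and test small-rotation timing on the way.

```bash
cat > h.py <<'E'
import numpy as np, cv2
from bench import bot, imaging, solve_ik
from scipy.spatial.transform import Rotation as R
def ray(m,u,v):
    d=np.linalg.solve(np.array(m["K"]),[u,v,1.0]); d=np.array([d[0],-d[1],-d[2]])
    return np.array(m["position"]),R.from_euler("xyz",m["rotation"]).apply(d)
def at_z(m,u,v,z):
    p,d=ray(m,u,v); return p+d*(z-p[2])/d[2]
def yawed(a): return [np.pi,0,a]
E
python3 - <<'E'
from h import *
m=imaging.camera_model("top"); print(m.keys())
for n,u,v,z in [("c",279,205,80),("k1",256,197,94),("k2",271,225,94),("k3",299,211,94),("k4",285,183,94),("spout",297,238,30),("drop",245,239,50)]: print(n,at_z(m,u,v,z).round(0))
c=at_z(m,279,205,80)
bot.move_ptp([c[0]-30,c[1],330],yawed(0.3)); s=bot.get_state(); print(s["t"],s["qpos"].round(2),s["tcp_pos"],s["orientation"])
w=imaging.camera_model("wrist"); print(w)
cv2.imwrite("pics/w1.png",imaging.capture("wrist"))
for d in (0.04,0.04,0.4):
    s=bot.get_state();q=s["qpos"].copy();q[5]+=d;t=s["t"];bot.move_j(q);s=bot.get_state();print(d,s["t"]-t,s["orientation"][2],s["qpos"][5]-q[5],s["wrist_torque"])
E
```

```text
dict_keys(['K', 'position', 'rotation'])
c [573. 155.  80.]
k1 [598. 234.  94.]
k2 [502. 179.  94.]
k3 [551.  84.  94.]
k4 [649. 134.  94.]
spout [460.  93.  30.]
drop [453. 276.  50.]
2.8583 [ 0.15  0.31  0.04  1.3  -0.    2.99] [542.88859894 154.06167085 329.87214415] [3.14141606e+00 2.32730379e-04 2.98685619e-01]
{'K': array([[316.28913921,   0.        , 319.73630094],
       [  0.        , 316.28913921, 198.63041701],
       [  0.        ,   0.        ,   1.        ]]), 'position': array([609.19926624, 173.81498592, 472.23399678]), 'rotation': array([-2.77750238e-01,  4.80379302e-04, -1.27213219e+00])}
0.04 0.25 0.2588153296596416 -0.0009740796995831857 [-0.04840445 -0.01439197 -0.00674929]
0.04 0.25 0.22003950254981874 -0.0014528721289570612 [0.03935072 0.02739262 0.01712479]Traceback (most recent call last):
  File "<stdin>", line 9, in <module>
bench.IKError: the arm cannot take that pose within its joint ranges
```

View pics/w1.png

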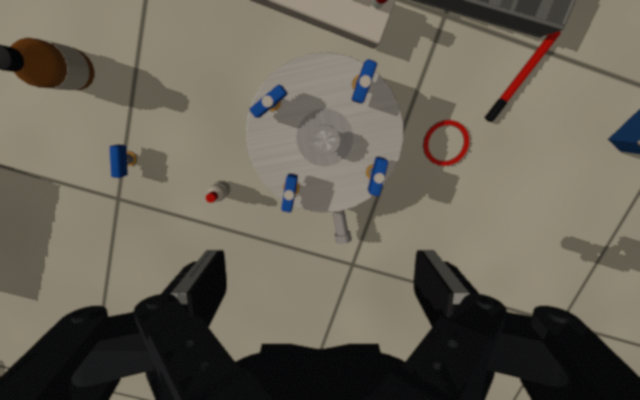

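The wrist picture shows all four knobs, with white cap dots near (268,101), (364,81), (379,177) and (289,193). The port is at about (325,137) and the spout at (341,230). I'll enlarge it to get bar yaws and centres.

Run:
```python
from h import *
im=cv2.imread("pics/w1.png")[50:215,240:415]
cv2.imwrite("pics/w1c.png",cv2.resize(im,None,fx=3.6,fy=3.6,interpolation=cv2.INTER_CUBIC))
```

```text
(no output)
```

View pics/w1c.png

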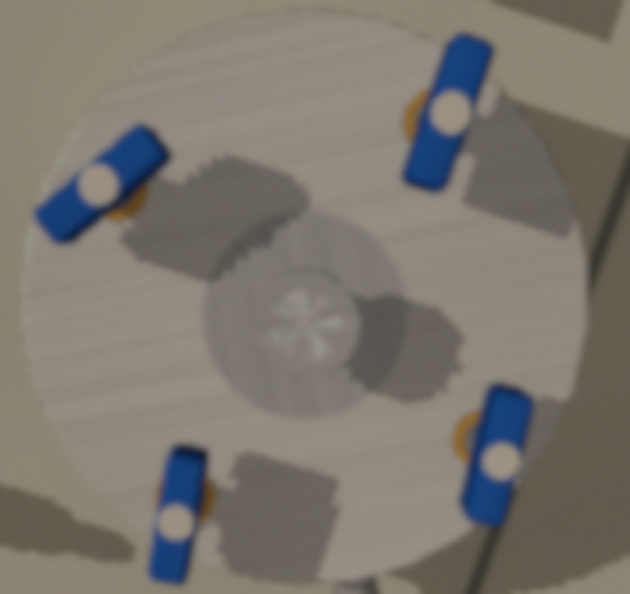

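The caps in the crop are at a (99,185), b (176,522), c (501,461) and d (450,112), and the bar ends are readable. I'll now fit the holder pose and yaws.

Run:
```python
from h import *
import json
m={"K":[[316.28913921,0,319.73630094],[0,316.28913921,198.63041701],[0,0,1]],"position":[609.19926624,173.81498592,472.23399678],"rotation":[-0.277750238,4.80379302e-4,-1.27213219]}
P=lambda u,v:at_z(m,240+u/3.6,50+v/3.6,105)[:2]
caps=dict(a=(99,185),b=(176,522),c=(501,461),d=(450,112))
ends=dict(a=((150,140),(50,222)),b=((187,460),(168,577)),c=((513,397),(485,518)),d=((476,42),(425,182)))
pts=np.array([P(*caps[k]) for k in "abcd"]); loc=np.array([[55,55],[-55,55],[-55,-55],[55,-55.]])
c=pts.mean(0); z=((pts-c)@[1,1j])@np.conj(loc@[1,1j]); th=np.angle(z); print("centre",c,"yaw",th,"scale",abs(z)/(4*6050))
fit=c+loc@np.array([[np.cos(th),np.sin(th)],[-np.sin(th),np.cos(th)]])
k={}
for i,n in enumerate("abcd"):
    e=np.array([P(*p) for p in ends[n]]); d=e[0]-e[1]
    k[n]=[*fit[i],float(np.arctan2(d[1],d[0]))]
    print(n,pts[i].round(1),fit[i].round(1),"yaw",round(k[n][2],3),"len",np.hypot(*d).round(1))
json.dump(k,open("knobs.json","w"))
```

```text
centre [576.73585078 157.53395805] yaw 0.4910180387273061 scale 0.9972718320181042
a [599.3 231.6] [599.3 232. ] yaw -0.624 len 40.0
b [502.5 180. ] [502.3 180.1] yaw 0.117 len 41.2
c [554.   83.3] [554.2  83.1] yaw 0.125 len 41.2
d [651.1 135.2] [651.2 135. ] yaw -0.036 len 42.3
```

```bash
cat >> h.py <<'E'
import json
def load(): return json.load(open("knobs.json"))
def save(k): json.dump(k,open("knobs.json","w"))
def pose(x,y,z,a):
    q=solve_ik([x,y,z],yawed(a))
    if q is None: raise SystemExit(f"no ik {x,y,z,a}")
    bot.move_j(q)
def near(a,x,y,room):   # tool yaw equal to a mod pi, with room to turn down, closest to present
    q1=np.arctan2(y,x); now=bot.get_state()["orientation"][2]
    c=[a+i*np.pi for i in range(-3,5) if q1+room<=a+i*np.pi<=q1+6.2]
    return c[0]
def mz(n=5):
    v=[]
    for _ in range(n): v.append(bot.get_state()["wrist_torque"][2]); bot.dwell(0.02)
    return float(np.mean(v))
def grasp(n,k,z,room,effort=40):
    x,y,a=k[n]; a=near(a,x,y,room)
    bot.grip(0.42)
    bot.move_ptp([x,y,135],yawed(a)); bot.movel([x,y,z],max_speed=80); m0=mz()
    bot.grip(0.0,effort); s=bot.get_state()
    print(n,"grasp yaw",round(a,3),"t",round(s["t"],2),"m0",round(m0,3),"open",round(s["opening"],3),"F",s["contact_force"].round(1),"mz",round(mz(2)-m0,3),"tcp",s["tcp_pos"].round(1),flush=True)
    return x,y,a,m0
def release(x,y,z):
    bot.grip(0.42); bot.movel([x,y,135],max_speed=120)
def round1(n,turn=0.8,z=79):
    k=load(); x,y,a,m0=grasp(n,k,z,1.1)
    for f in (.25,.5,.75,1): 
        pose(x,y,z-1.6*turn*f,a-turn*f); s=bot.get_state()
        print("  ",round(turn*f,2),"t",round(s["t"],2),"mz",round(mz(2)-m0,3),"yaw",round(s["orientation"][2],3),"F",s["contact_force"].round(1),flush=True)
    release(x,y,z); k[n][2]=a-turn+0.03; save(k)
E
python3 -c "
from h import *
round1('a')
cv2.imwrite('pics/w2.png',imaging.capture('wrist')[100:,:])
"
```

```text
a grasp yaw 2.517 t 7.08 m0 0.016 open 0.155 F [1.2 1.7 1.8] mz -0.035 tcp [600.1 232.6  79.8]
   0.2 t 7.42 mz -0.062 yaw 2.321 F [1.9 2.2 4.2]
   0.4 t 7.77 mz -0.028 yaw 2.119 F [0.9 3.1 5.5]
   0.6 t 8.11 mz -0.024 yaw 1.919 F [0.5 1.9 4.9]
   0.8 t 8.45 mz -0.062 yaw 1.719 F [0.8 3.  6.1]
```

View pics/w2.png

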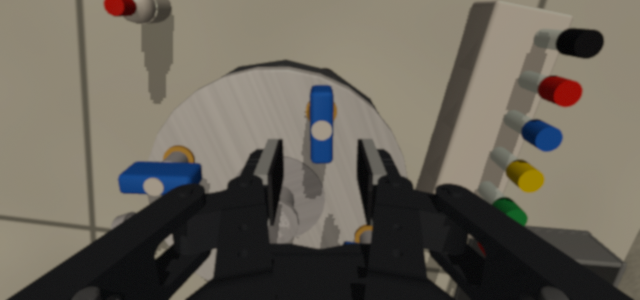

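The knob a bar now stands at (321,125), midway between the fingers and aligned with the tool, so the turn worked. Next are c, then b and d.

```bash
python3 -c "
from h import *
for n in 'cbd': round1(n)
k=load(); print(k)
c=np.mean([k[n][:2] for n in k],axis=0)
bot.move_ptp([c[0]-45,c[1],300],yawed(0.6+np.pi/2))
m=imaging.camera_model('wrist'); print({a:list(np.array(b).ravel()) for a,b in m.items()}, bot.get_state()['t'])
im=imaging.capture('wrist'); cv2.imwrite('pics/w3.png',im)
"
```

```text
c grasp yaw 3.266 t 12.55 m0 0.003 open 0.152 F [-0.1  4.4  3.9] mz -0.028 tcp [554.5  83.9  79.6]
   0.2 t 12.89 mz -0.056 yaw 3.067 F [-1.5  3.5  5.3]
   0.4 t 13.23 mz -0.042 yaw 2.867 F [-0.9  4.5  5.8]
   0.6 t 13.57 mz -0.043 yaw 2.667 F [-1.   5.3  5.8]
   0.8 t 13.92 mz -0.023 yaw 2.467 F [-1.8  4.1  5.5]
b grasp yaw 3.259 t 17.02 m0 -0.009 open 0.15 F [-0.9  4.5  3.9] mz -0.02 tcp [502.6 181.   79.6]
   0.2 t 17.37 mz -0.015 yaw 3.063 F [-0.6  5.6  5.5]
   0.4 t 17.71 mz -0.02 yaw 2.863 F [-1.9  5.3  4.7]
   0.6 t 18.05 mz 0.017 yaw 2.663 F [-2.8  5.8  6.7]
   0.8 t 18.39 mz -0.024 yaw 2.463 F [-0.9  5.4  6. ]
d grasp yaw 3.105 t 21.62 m0 0.02 open 0.152 F [-1.1  2.   3. ] mz 0.016 tcp [651.7 135.7  79.8]
   0.2 t 21.96 mz -0.048 yaw 2.909 F [-0.2  4.1  3.9]
   0.4 t 22.3 mz -0.066 yaw 2.708 F [-0.6  4.4  5.5]
   0.6 t 22.64 mz -0.075 yaw 2.508 F [-0.8  3.7  4.6]
   0.8 t 22.98 mz -0.049 yaw 2.308 F [-0.8  4.5  5.3]
{'a': [599.3039673908, 231.96970290966885, 1.7470946153547073], 'b': [502.3001059212801, 180.1020746623488, 2.4890637076854207], 'c': [554.1677341686001, 83.0982131928289, 2.4962343138181207], 'd': [651.17159563812, 134.96584144014895, 2.335311847770748]}
{'K': [np.float64(316.2891392066232), np.float64(0.0), np.float64(319.736300938505), np.float64(0.0), np.float64(316.2891392066232), np.float64(198.6304170121492), np.float64(0.0), np.float64(0.0), np.float64(1.0)], 'position': [np.float64(492.4171074371506), np.float64(214.0947415149342), np.float64(440.97482968307884)], 'rotation': [np.float64(-0.27728793962754), np.float64(0.0004933665660995512), np.float64(0.6000105340251525)]} 24.825
```

View pics/w3.png

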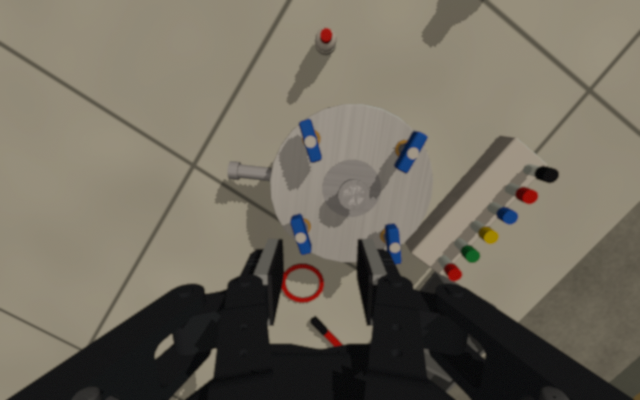

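All four bars have turned to about the expected yaws: b (310,141), a (410,152), c (301,235), d (393,243). The other things on the bench are undisturbed. Now round two, starting with a alone.

```bash
cat >> h.py <<'E'
def round2(n,z=77.7,thr=0.2,step=0.06,cap=1.5):
    k=load(); x,y,a,m0=grasp(n,k,z,cap+.05)
    t=0; log=[]; hit=False
    while t<cap and not hit:
        t+=0.2 if t<0.35 else step
        pose(x,y,z-1.6*t,a-t); m=mz(3)-m0; log.append((round(t,2),round(m,3))); hit=abs(m)>thr
    print("  ",log[-14:],"hit",hit,"t",round(bot.get_state()["t"],2),"F",bot.get_state()["contact_force"].round(1),flush=True)
    pose(x,y,z-1.6*t,a-t+0.07); print("   unwound mz",round(mz(3)-m0,3))
    release(x,y,z); k[n][2]=a-t+0.1; save(k); return hit
E
python3 -c "
from h import *
round2('a')
"
```

```text
a grasp yaw 4.889 t 28.59 m0 0.001 open 0.153 F [1.  0.3 3.1] mz -0.031 tcp [599.9 232.2  78.4]
   [(0.2, -0.032), (0.4, -0.037), (0.46, 0.006), (0.52, 0.004), (0.58, 0.039), (0.64, 0.023), (0.7, 0.018), (0.76, 0.025), (0.82, 0.022), (0.88, 0.003), (0.94, 0.116), (1.0, 0.286)] hit True t 32.34 F [-1.3  1.   7.2]
   unwound mz 0.101
```

Firm stop felt on a: torque slope is about 2.8 N m/rad, which matches the handle's stiffness. On to c, b and d.

```bash
python3 -c "
from h import *
for n in 'cbd':
    if not round2(n,thr=0.18): print('no stop'); break
"
```

```text
c grasp yaw 2.496 t 36.24 m0 0.01 open 0.151 F [1.4 1.5 3.1] mz -0.098 tcp [555.   83.6  78.4]
   [(0.2, -0.019), (0.4, -0.065), (0.46, 0.015), (0.52, -0.036), (0.58, 0.002), (0.64, 0.134), (0.7, 0.299)] hit True t 38.49 F [0.  2.7 7.6]
   unwound mz 0.12
b grasp yaw 2.489 t 41.77 m0 -0.037 open 0.155 F [0.5 1.8 3.7] mz -0.027 tcp [503.1 180.7  78.4]
   [(0.2, 0.002), (0.4, 0.004), (0.46, 0.051), (0.52, 0.047), (0.58, 0.002), (0.64, 0.035), (0.7, 0.165), (0.76, 0.203)] hit True t 44.33 F [0.1 2.5 7.9]
   unwound mz 0.077
d grasp yaw 2.335 t 47.77 m0 -0.002 open 0.155 F [1.  1.  2.4] mz -0.025 tcp [651.9 135.3  78.4]
   [(0.2, -0.052), (0.4, -0.027), (0.46, 0.007), (0.52, 0.029), (0.58, 0.035), (0.64, 0.028), (0.7, 0.011), (0.76, 0.01), (0.82, 0.046), (0.88, 0.081), (0.94, 0.184)] hit True t 51.22 F [-0.5  0.6  6.2]
   unwound mz -0.019
```

The b reading was the least clear-cut (0.165, then 0.203), and there is time for one gentle confirmation.

```bash
python3 -c "
from h import *
k=load(); z=76.5
x,y,a,m0=grasp('b',k,z,.5,30)
for t in (0.05,0.1,0.14):
    pose(x,y,z,a-t); m=mz(8)-m0; print(t,round(m,3))
    if m>0.24: break
pose(x,y,z,a-t+0.08); release(x,y,z)
s=bot.get_state(); print(s['t'],s['contact_force'],s['opening'])
cv2.imwrite('pics/scene9.png',imaging.capture('scene')[130:370,150:550])
"
```

```text
b grasp yaw 1.829 t 54.67 m0 -0.004 open 0.155 F [1.  0.4 2.5] mz -0.027 tcp [502.9 180.3  77.1]
0.05 0.082
0.1 0.241
56.7083 [-0.37014402 -0.86831925 -0.13033982] 0.4209978938029236
```

View pics/scene9.png

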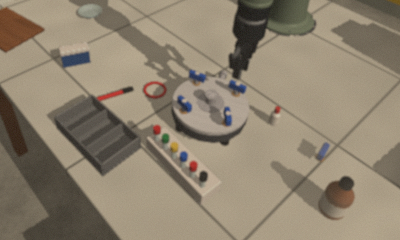

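Knob b is firm against its stop: 0.24 N m at the same angle as before. The picture shows the cover level at about (210,108), the gripper clear above, and all the other items in place. Handing in.

```bash
python3 -c "
from h import *
print(bot.sign_off(), bot.get_state()['t'])"
```

```text
the job is handed in; nothing more can be done
the job is handed in; nothing more can be done
```

I tightened all four knobs in star order over two rounds until each felt firm against its stop, let go with nothing else disturbed, and handed the job in at about 57 s; no verdict was returned.

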